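# Close the sample vial and hold the nut under the microscope

## Robot

A 7-joint arm with a two-finger parallel gripper is mounted at the origin on the work surface. World frame = base frame: x ahead of the robot, y to its left, z up, the work surface at z = 0. Lengths are in mm, angles in rad, forces in N, time in s.
With the tool pointing down it reaches from about 400 to 875 mm from the base axis. Payload 19.3 kg.
Tool frame: the origin (TCP) lies at the very end of the fingers, on their centre line; the grasp point (between the pads) lies 19 mm behind it (grip_point_offset is the z of the grasp point in the tool frame, in mm); z points along the fingers, y is the line along which they close (so a half turn about z gives the same grasp; the last joint's range is limited). The gripper opens to 85 mm and grips with 20 to 120 N. Pads are 22 mm wide; open, the fingers measure 114 mm over their backs; the gripper's body (76 mm by 85 mm) begins 54 mm behind the grasp point. The pads swing forward as they close: fully open they stand 13 mm farther back than shut.
Start: joints at [1.093, 0.521, -0.036, 1.599, 0.021, 1.021, -0.113], TCP at [247.841, -573.75, 231.291] pointing down, gripper open.
Joint ranges: [-2.91, 2.91], [-0.3, 2.13], [-1.5, 1.42], [0.17, 2.43], [-1.26, 4.41], [0.16, 1.93], [-2.52, 2.52]. Speed limits (rad/s): [1.89, 1.89, 2.39, 2.39, 3.01, 3.01, 3.01].

## Interface

Orientations are given as a 3x3 rotation matrix whose columns are the frame's x, y, z axes.
In Python, from workcell import movep, movel, goto_joints, open_gripper, clamp, wait, inverse_kinematics, read_state, camera, PlanningError, finish_job, grip_point_offset gives the robot as it stands. Calls block until the motion is done:
- movep(position, orientation): joint-space move of the TCP to a pose.
- movel(position, frame=None, max_speed=150, guard=None): straight line of the TCP; frame=None keeps the orientation; max_speed is the mean speed in mm/s. With guard (N) it stops when the force on the tool has changed by that much, and returns True; else False.
- goto_joints(angles): joint-space move.
- open_gripper() and clamp(): open the fingers fully, or close them until they stop; the grip force is fixed at half the most.
- wait(seconds).
- inverse_kinematics(position, orientation): joint angles nearest the present ones, or None.
- read_state(): the state.
- camera(name): name is "scene" or "top"; returns a dict with "image" (400x640x3 uint8, blue, green, red), "range_z" (400x640 float32, mm along the optical axis (not along the pixel's ray), 0 where there is no reading), "fx", "fy", "cx", "cy" (pixels), "cam_to_world" (4x4, takes a point from camera to world coordinates). Camera axes: x right, y up, looking along -z (the intrinsics and any distortion apply to the point x, -y, -z); pixel columns grow to the right and rows downward; lengths in mm; the calibration is good to about 2 mm. A picture is of the moment at which its call begins.
A pose or a line that the arm cannot do raises PlanningError and nothing moves.
- finish_job(): hands the job in; it is judged then, once.
The state is a dict: "time": time; "qpos": joint angles; "qvel": joint speeds; "joint_efforts": joint torques, N m; "eef_pos": TCP position; "tool_rot": TCP orientation; "ft_force": force on the tool from outside, world axes, zero at the start; "torque": the same for the moment, N m; "finger_gap": finger opening in mm; "gripper_force": force on a finger pad.
Only numpy, scipy, OpenCV 4.12 (cv2) and the standard library are available. Lean on these libraries where they do the work, as an engineer would, in place of code of your own. Each camera call takes 0.05 s, during which the arm holds its last target. There are 200 camera calls.

## Task

Press shut the flip cap of the sample vial that was left open in the rack, then pick up the blue specimen tray by its handle, with the loose nut riding in its shallow pocket, and hold it level and still under the lens of the microscope so that the nut sits on the lens axis, about halfway between the lit stage glass and the lens. The nut must stay in its pocket and not be touched, the tray and the arm must not knock the microscope, and the petri dish on its stage, the other vials and the things on the bench stay as they are. Finish while still holding the tray there: it is not put down or let go.

Things in the scene. Friction and masses are not known exactly. Their poses are not given: they have to be found in the camera images.
- vial_a: clear sample vial, 35 mm across and 58 mm tall, fixed in the rack, the one whose green cap stands open at the start. Origin at the centre of its underside, 6 mm above the bench; z up; its +x axis points from the vial to the cap's hinge, which lies 21.5 mm along +x and 59 mm up, parallel to the vial's y axis
- cap_a (a joint): angle of vial_a's green cap: 0 = shut flat on the mouth, 1.57 = standing straight up on its hinge, up to 2.2 = leaning back beyond the hinge. Starts between 1.4 and 2.0. The hinge is stiff: the cap stays where it is left, and about 1 N at its edge turns it either way
- cap_a_middle (a point): centre of the outer (top) face of vial_a's cap, 21.5 mm from the hinge line. The cap is round, 41 mm across and 10 mm thick, with a thumb tab opposite the hinge that reaches 49 mm from the hinge line. Shut, its top is 68 mm above the vial's underside (9 mm above the hinge line, 74 mm above the bench)
- vial_b: an equal vial with its cap shut, filled with nuts, in another place of the rack (the three places are 55 mm apart in a row); origin and axes as for vial_a
- cap_b (a joint): angle of vial_b's cap, 0 = shut, as it starts and must stay
- vial_c: a third vial, shut, as vial_b
- cap_c (a joint): angle of vial_c's cap, 0 = shut, as it starts and must stay
- rack: grey vial rack, 185 mm (along its x) by 62 mm, 38 mm high, fixed to the bench; origin at the centre of its underside
- tray: blue plastic specimen tray, about 0.11 kg, loose on the bench: a plate 96 (x) by 90 (y) mm, 7 mm thick with an 11 mm high lip, and a handle towards its -x. Origin on the underside, in the middle of the plate, below the pocket; z up. Its centre of mass lies about 20 mm from the pocket towards the handle
- tray_grip (a point): point on the middle line of the tray's handle, 150 mm from the pocket's centre along the tray's -x and 35 mm above the tray's underside. The handle is a level bar 16 mm wide (y) and 18 mm high, from 75 to 200 mm out along -x, free underneath; a sloping neck joins it to the plate. Hold it anywhere on the bar
- tray_pocket (a point): centre of the floor of the tray's pocket: a round flat recess with a white floor, 40 mm across and 3 mm deep, its floor 4 mm above the tray's underside
- nut: round brown nut, 24 mm across, about 14 g, lying loose in the tray's pocket; it rolls freely there (up to 12 mm from the middle) and climbs over the rim if the tray is tipped by more than about 35 degrees or jerked
- nut_center (a point): centre of the nut; 16 mm above the tray's underside when it lies in the pocket of the level tray
- microscope: white stereo microscope, fixed, origin on the bench under the optical axis. Foot: 200 mm in x, in y from -200 to +100 mm, 58 mm high. Round lit stage glass, 95 mm across, at 60 mm height on the axis. Pillar (32 mm thick, 370 mm high) at y = -145 mm; focus knobs beside it reach 85 mm to either side in x at 250 mm height
- viewpoint (a point): point on the microscope's optical axis 120 mm above the bench, halfway between stage glass and lens: where the centre of the nut belongs
- lens (a point): centre of the lower face of the black objective (58 mm across), 185 mm above the bench. Above 215 mm the head is wider: 112 mm in x; its eyepieces rise towards the microscope's +y, to 145 mm from the axis, 290 to 405 mm high. Below the head it is open to -x, +x and +y; a tray handle pointing to the microscope's -x stays clear
- petri_dish: petri dish with a wood section, 60 mm across and 13 mm high, loose on the stage glass under the lens, its top 73 mm above the bench; stays where it is
- bottle: pink drinking bottle, 70 mm across and 227 mm tall, standing on the bench; origin at the centre of its underside; stays where it is
- car_key: black car key fob, 72 by 36 by 13 mm, lying on the bench; stays where it is
- wood_strip: brown wood sample, 110 by 26 by 8 mm, lying on the bench; stays where it is
There are look-alikes about, which are no part of the job. There is more than one size of the petri_dish; the one meant has the size given above.

How it is judged:
By the outcome, as a careful person would: the job done as asked, in the order asked, and still so for the second after the job is handed in, while the arm keeps its last pose, push and grip.
It also fails if it takes over 59 s, if anything falls off the work surface, if the arm or the gripper's body presses on something with over 40 N, if the wrist force passes 120 N, or if a joint passes its speed limit or range.

## Working session

There is one attempt and no reset: what is moved stays moved. The work goes in short steps, each a Python script; the robot and the scene stay as the last script left them, time stands still between calls to the robot, and variables do not carry over. Pictures are saved under pics/ and viewed, at most 10 in all, crops included, and the job is handed in when it is done.

```bash
mkdir -p pics; ls; cat > h.py <<'E'
import numpy as np, cv2
from workcell import *
def world(c,u,v,z=None):
    """pixel -> world: by range (z None) or ray onto plane height z"""
    T=np.array(c["cam_to_world"]); d=np.array([(u-c["cx"])/c["fx"],-(v-c["cy"])/c["fy"],-1.0])
    if z is None: s=c["range_z"][int(round(v)),int(round(u))]
    else: s=(z-T[2,3])/(T[:3,:3]@d)[2]
    return T[:3,:3]@(d*s)+T[:3,3]
E
python3 - <<'E'
from h import *
import pickle
for n in("scene","top"):
    c=camera(n); cv2.imwrite(f"pics/{n}0.png",c["image"]); pickle.dump(c,open(n+"0.pkl","wb"))
    print(n,c["fx"],c["cx"],c["cy"],np.round(c["cam_to_world"],3).tolist(),[k for k in c])
s=read_state();print(s["time"],s["finger_gap"],grip_point_offset,np.round(s["tool_rot"],3).tolist(),s["ft_force"])
E
```

```text
pics
scene 449.954081588272 321.7892374286505 205.0104432605528 [[-0.244, -0.649, 0.721, 1364.619], [0.97, -0.159, 0.186, 290.386], [-0.006, 0.744, 0.668, 892.083], [0.0, 0.0, 0.0, 1.0]] ['image', 'range_z', 'fx', 'fy', 'cx', 'cy', 'cam_to_world']
top 414.20202229592087 324.1991077429537 201.1717720667239 [[0.017, 0.984, -0.175, 398.803], [-1.0, 0.013, -0.025, 55.646], [-0.022, 0.175, 0.984, 1115.347], [0.0, 0.0, 0.0, 1.0]] ['image', 'range_z', 'fx', 'fy', 'cx', 'cy', 'cam_to_world']
0.1 85.60520595966113 -18.700000000000003 [[0.918, 0.397, -0.0], [0.397, -0.918, 0.001], [-0.0, -0.001, -1.0]] [-0.45005584  0.3277896  -0.61073367]
```

View pics/scene0.png

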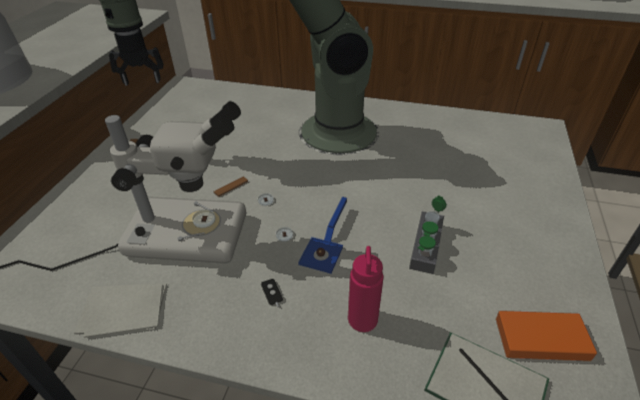

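View pics/top0.png

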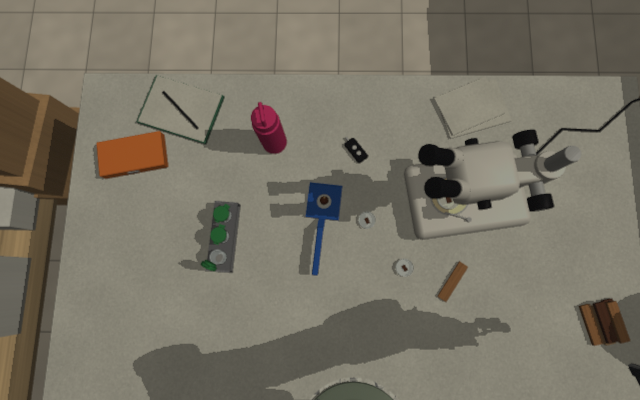

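The pictures show three vials in the rack: green shut caps at top px (222,213) and (219,234), and an open one at (217,257) with its cap standing at (209,265). The tray is at (324,201) with its handle towards (316,272). The microscope is at about (470,190), with its pillar to the right. vial_a is the open one, the only vial with a bare mouth. I'll measure these and confirm with one crop.

```bash
cat >> h.py <<'E'
def cloud(c):
    v,u=np.mgrid[0:400,0:640]; s=c["range_z"]; T=np.array(c["cam_to_world"])
    P=np.stack([(u-c["cx"])/c["fx"]*s,-(v-c["cy"])/c["fy"]*s,-s],-1)@T[:3,:3].T+T[:3,3]
    P[s==0]=np.nan; return P
def masks(c):
    h=cv2.cvtColor(c["image"],cv2.COLOR_BGR2HSV); H,S,V=h[...,0].astype(int),h[...,1],h[...,2]
    return dict(green=(abs(H-65)<20)&(S>110)&(V>30),blue=(abs(H-110)<14)&(S>120)&(V>40),brown=(H<20)&(S>70)&(V>30))
E
cat > m.py <<'E'
from h import *
import pickle
C={n:pickle.load(open(n+"0.pkl","rb")) for n in("scene","top")}
r=lambda a:np.round(a,1).tolist()
A=[]
for n,c in C.items():
    P=cloud(c); m=masks(c); print("==",n)
    k,l,st,ce=cv2.connectedComponentsWithStats(m["green"].astype(np.uint8))
    for i in range(1,k):
        if st[i,4]<15: continue
        q=P[l==i]; q=q[~np.isnan(q[:,0])]
        print("green",r(ce[i]),st[i,4],"mean",r(q.mean(0)),"min",r(q.min(0)),"max",r(q.max(0)),"px74",r(world(c,*ce[i],74)))
    b=m["blue"]&(P[...,2]<60); q=P[b]
    for nm,lo,hi in(("plate",6,14),("bar",35,48)):
        w=q[(q[:,2]>lo)&(q[:,2]<hi)]
        print(nm,len(w),r(np.median(w[:,2])),[r(x) for x in cv2.minAreaRect(w[:,:2].astype(np.float32))], r(w.mean(0)))
    k,l,st,ce=cv2.connectedComponentsWithStats(m["brown"].astype(np.uint8))
    for i in range(1,k):
        if 8<st[i,4]<800:
            q=P[l==i]; print("brown",r(ce[i]),st[i,4],r(np.nanmean(q,0)),r(world(c,*ce[i],16)))
    q=P[(P[...,1]<0)&(P[...,1]>-450)&(P[...,0]>350)&(P[...,0]<900)]
    f=q[(q[:,2]>54)&(q[:,2]<63)]; A.append(f); print("foot",len(f),[r(x) for x in cv2.minAreaRect(f[:,:2].astype(np.float32))])
    pt=q[(q[:,2]>350)&(q[:,2]<385)]; print("z350-385",len(pt),r(pt.mean(0)) if len(pt) else "")
    ln=q[(q[:,2]>186)&(q[:,2]<210)]; print("lens side",len(ln),r(ln.min(0)) if len(ln) else "",r(ln.max(0)) if len(ln) else "")
f=np.vstack(A).astype(np.float32); print("both",cv2.minAreaRect(f[:,:2]))
# rectified height map of the foot, 1px = 1mm, in world xy  (x up, y left)
a=cv2.resize(C["scene"]["image"][180:280,380:470],None,fx=4,fy=4,interpolation=2)
b=cv2.resize(C["top"]["image"][195:285,185:270],None,fx=4.44,fy=4.44,interpolation=2)[:400]
cc=cv2.resize(C["scene"]["image"][170:270,115:255],None,fx=2.8,fy=4,interpolation=2)[:400]
cv2.imwrite("pics/crop1.png",cv2.resize(np.hstack([a,b]),None,fx=1,fy=1))
cv2.imwrite("pics/crop2.png",cv2.resize(C["scene"]["image"][110:270,100:260],None,fx=3.7,fy=3.7,interpolation=2))
E
python3 m.py
```

```text
== scene
green [438.4, 203.3] 112 mean [425.5, 367.7, 96.7] min [414.3, 353.8, 76.4] max [436.6, 383.2, 114.3] px74 [398.7, 370.0, 74.0]
green [428.0, 235.2] 311 mean [528.4, 351.3, 74.5] min [477.5, 332.8, 66.9] max [574.2, 372.0, 80.0] px74 [528.4, 351.3, 74.0]
plate 700 8.6 [[598.5, 89.2], [88.5, 102.8], 84.1] [600.2, 89.1, 8.8]
bar 159 44.4 [[465.8, 102.9], [14.2, 129.6], 84.9] [472.3, 102.7, 43.7]
brown [152.4, 58.7] 37 [-252.8, -871.1, 76.8] [-373.0, -956.7, 16.0]
brown [119.1, 61.8] 53 [-108.3, -923.4, 120.3] [-308.2, -1087.9, 16.0]
brown [134.2, 140.0] 20 [255.1, -664.1, 23.8] [245.1, -672.7, 16.0]
brown [230.5, 186.1] 242 [391.3, -251.9, 7.4] [400.9, -246.7, 16.0]
brown [204.1, 217.9] 18 [596.9, -232.7, 65.5] [551.0, -264.0, 16.0]
brown [320.5, 251.9] 41 [604.3, 89.7, 24.0] [597.4, 87.9, 16.0]
brown [634.9, 268.5] 297 [-159.8, 1264.7, -588.2] [463.1, 866.9, 16.0]
brown [42.3, 346.8] 358 [756.3, -940.6, -607.1] [1009.1, -429.4, 16.0]
foot 4378 [[617.6, -286.4], [190.8, 289.4], 9.0]
z350-385 782 [617.4, -192.5, 367.6]
lens side 238 [594.9, -373.4, 186.2] [651.0, -209.1, 210.0]
[... 668 characters left out ...]
[366.5, 220.0] 16 [546.2, -31.5, 2.1] [544.4, -30.4, 16.0]
brown [452.2, 281.2] 460 [387.7, -254.6, 5.9] [387.6, -251.7, 16.0]
brown [404.1, 267.6] 17 [420.6, -130.3, 3.3] [420.4, -128.1, 16.0]
foot 3115 [[607.8, -290.6], [187.3, 287.9], 6.9]
z350-385 1114 [598.0, -209.2, 367.2]
lens side 0  Traceback (most recent call last):
  File "m.py", line 25, in <module>
    f=np.vstack(A).astype(np.float32); print("both",cv2.minAreaRect(f[:,:2]))
                                                    ~~~~~~~~~~~~~~~^^^^^^^^^
cv2.error: OpenCV(4.12.0) /io/opencv/modules/imgproc/src/convhull.cpp:143: error: (-215:Assertion failed) total >= 0 && (depth == CV_32F || depth == CV_32S) in function 'convexHull'
```

```bash
sed -i 's/^f=np.vstack.*$//' m.py; cat >> m.py <<'E'
print("#### fits")
from scipy.optimize import least_squares
def circ(q,R,x0,n):
    f=least_squares(lambda p:np.hypot(q[:,0]-p[0],q[:,1]-p[1])-R,x0,loss="soft_l1",f_scale=2); print(n,len(q),r(f.x),"res",r(np.median(abs(f.fun))))
for n,c in C.items():
    P=cloud(c); V=c["image"].max(2)
    g=lambda a,b,z0,z1,d=60:P[(np.hypot(P[...,0]-a,P[...,1]-b)<d)&(P[...,2]>z0)&(P[...,2]<z1)]
    circ(g(605,-239,188,212,45),29,[605,-239],n+" lens R29")
    circ(g(625,-380,80,230,35),16,[625,-380],n+" pillar")
    t=g(625,-380,362,380,45); print("pillartop",len(t),r(t.mean(0)) if len(t) else "")
    for z in (73,):
        t=g(605,-239,66,80,50); print("petri",len(t),r(t.min(0)) if len(t) else "",r(t.max(0)) if len(t) else "")
    f=P[(P[...,1]<-100)&(P[...,1]>-450)&(P[...,0]>350)&(P[...,0]<800)&(P[...,2]>50)&(P[...,2]<63)]
    im=np.zeros((500,500),np.uint8); ij=np.round(f[:,:2]-[350,-450]).astype(int); im[ij[:,1].clip(0,499),ij[:,0].clip(0,499)]=255
    im=cv2.morphologyEx(im,cv2.MORPH_CLOSE,np.ones((15,15))); im=cv2.morphologyEx(im,cv2.MORPH_OPEN,np.ones((15,15)))
    ct=max(cv2.findContours(im,0,2)[0],key=cv2.contourArea); x=cv2.minAreaRect(ct); print("foot rect",r(np.array(x[0])+[350,-450]),r(x[1]),r(x[2]))
E
python3 m.py | sed -n '/####/,$p'
```

```text
#### fits
scene lens R29 178 [607.3, -238.8] res 0.9
scene pillar 501 [630.2, -380.9] res 1.3
pillartop 113 [634.3, -378.5, 367.1]
petri 120 [569.3, -264.1, 66.1] [633.4, -202.5, 77.1]
foot rect [617.4, -286.2] [193.6, 292.1] 8.7
top lens R29 0 [605.0, -239.0] res nan
top pillar 7 [627.9, -386.5] res 0.2
pillartop 229 [627.3, -383.4, 365.9]
petri 26 [568.8, -259.4, 66.0] [597.4, -207.6, 75.7]
foot rect [609.9, -290.1] [190.2, 292.9] 7.6
  return _methods._mean(a, axis=axis, dtype=dtype,
  ret = ret.dtype.type(ret / rcount)
```

View pics/crop1.png

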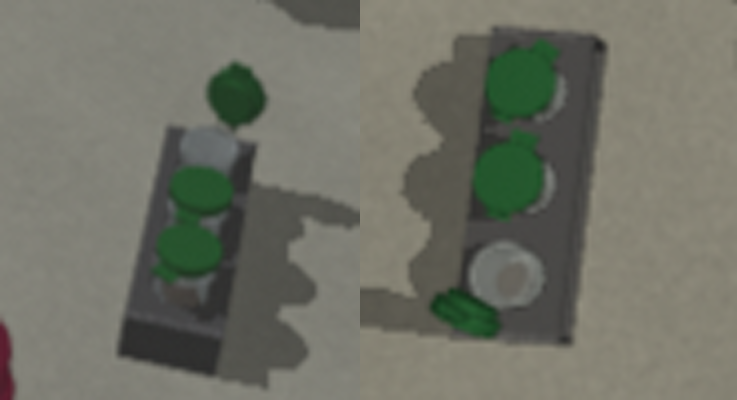

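View pics/crop2.png

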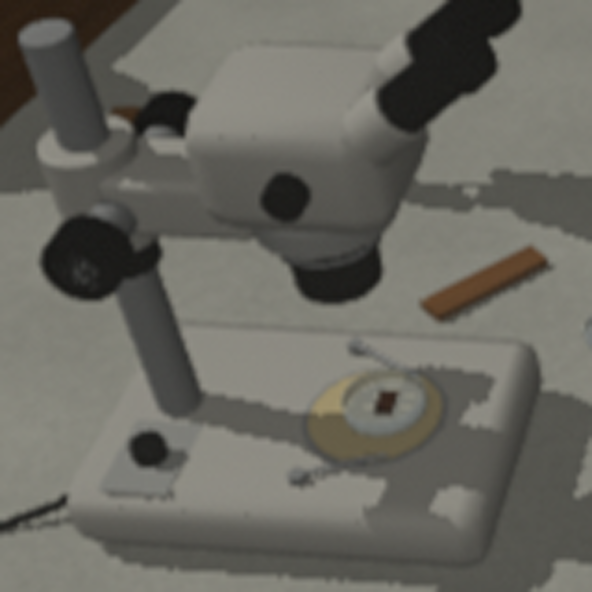

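Crop 1 confirms vial_a: it is the vial at the rack's near end, with the bare mouth at scene px ~(432,217) and top px ~(218,257). Its cap stands up towards -x/+y. In crop 2 the objective is above the lit glass with the dish. That makes the lens about (607,-239) and the microscope yaw about 8.7°. I'll retract clear of the microscope and swing over to the rack.

```bash
cat >> h.py <<'E'
def down(deg):
    a=np.radians(deg); c,s=np.cos(a),np.sin(a)
    return np.array([[c,s,0],[s,-c,0],[0,0,-1.0]])
def pol(r,az,z): return [r*np.cos(np.radians(az)),r*np.sin(np.radians(az)),z]
def st(*k):
    s=read_state(); print(round(s["time"],2),np.round(s["eef_pos"],1),np.round(s["qpos"],2),"F",np.round(s["ft_force"],1),"gap",round(s["finger_gap"],1),*k)
E
python3 - <<'E'
from h import *
import pickle
C={n:pickle.load(open(n+"0.pkl","rb")) for n in("scene","top")}
print("mouth",world(C["top"],217.7,256.9,64),world(C["scene"],432,217,64))
# cap: fit plane of the outer/inner face by PCA in xy
for n,c in C.items():
    P=cloud(c);m=masks(c)["green"]; q=P[m&(P[...,0]<440)&(P[...,2]>76)]
    mu=q.mean(0);w,v=np.linalg.eigh(np.cov(q.T));print(n,len(q),mu.round(1),w.round(1),v[:,0].round(2))
movep(pol(430,-66.6,260),down(23.4)); st()
clamp()
movep(pol(430,-10,260),down(80)); st()
movep(pol(480,47.5,200),down(151)); st()
E
```

```text
mouth [438.64039333 349.51723789  64.        ] [446.98655899 357.45914762  64.        ]
scene 112 [425.5 367.7  96.7] [ 8.9 58.1 85.7] [ 0.88 -0.37  0.29]
top 94 [417.2 361.3  99.3] [10.5 64.1 91.8] [ 0.8  -0.49  0.34]
0.91 [ 171.1 -395.1  260.3] [ 1.08  0.17 -0.06  2.04  0.01  0.92 -0.15] F [-0.3  0.5 -0.4] gap 85.3
3.18 [423.2 -75.9 259.9] [ 0.56  0.21 -0.6   2.02  0.15  0.95 -0.29] F [-0.6 -0.8 -0.4] gap -0.5
4.82 [325.2 352.9 199.9] [-0.06  0.62 -1.24  1.96  0.68  1.07 -0.54] F [ 0.   0.4 -0.1] gap 0.1
```

```bash
cat >> h.py <<'E'
def proj(c,p):
    T=np.array(c["cam_to_world"]); q=T[:3,:3].T@(np.array(p)-T[:3,3]); return np.array([c["cx"]-c["fx"]*q[0]/q[2],c["cy"]+c["fy"]*q[1]/q[2]])
E
python3 - <<'E'
from h import *
p=read_state()["eef_pos"]; o=[]
for n in("scene","top"):
    c=camera(n); u=proj(c,p); print(n,u)
    a,b=np.round(u).astype(int); im=c["image"][b-40:b+40,a-40:a+40].copy()
    im=cv2.resize(im,None,fx=5,fy=5,interpolation=2); cv2.drawMarker(im,tuple(int(x) for x in ((u-[a-40,b-40])*5+2)),(0,0,255),0,12,1); o.append(im)
cv2.imwrite("pics/tcp.png",np.hstack(o))
E
```

```text
scene [441.40546659 149.18194415]
top [195.59177078 307.08462918]
```

View pics/tcp.png

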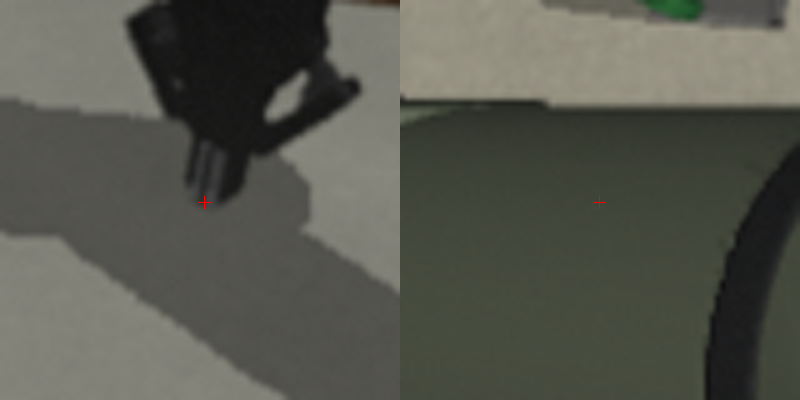

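The marker in the scene camera sits about 2 px left of the real fingertip, so that camera reads y about 4 mm high. The top view is hidden by the arm. I'll take vial_a as about (440,351), with the hinge direction about 151.5°. Now I'll push the cap over from behind.

```bash
cat > press.py <<'E'
from h import *
d=np.array([np.cos(np.radians(151.5)),np.sin(np.radians(151.5))]); vial=np.array([440,351.]); hinge=vial+21.5*d
def at(u,z): return [*(hinge+u*d),z]
E
python3 - <<'E'
from press import *
R=down(151)
movep(at(58,180),R); movel(at(58,93),max_speed=200); st()
print(movel(at(10,93),max_speed=80,guard=20)); st()
print(movel(at(-24,93),max_speed=80,guard=20)); st()
print(movel(at(-26,66),max_speed=40,guard=15)); st()
E
```

```text
5.85 [370.1 389.2  94. ] [-0.2   0.82 -1.06  1.91  0.88  0.97 -0.62] F [-0.3  0.6  0.8] gap 0.0
False
6.6 [412.  366.1  93.1] [-0.13  0.84 -1.06  1.87  0.88  0.99 -0.52] F [-0.3 -0.2 -1.1] gap -0.1
False
7.17 [442.1 349.8  93. ] [-0.08  0.85 -1.05  1.84  0.88  1.01 -0.45] F [ 0.1  0.4 -0.3] gap 0.0
True
7.7 [443.6 349.3  73.6] [-0.09  0.88 -1.03  1.84  0.91  0.98 -0.47] F [-3.6 -8.3 26. ] gap 0.2
```

```bash
python3 - <<'E'
from press import *
wait(0.2); st()
movel(at(-26,150),max_speed=200)
# retreat to the side between rack and tray, over the handle
movep([430,200,230],down(60)); st()
import pickle
o=[]
for n in("scene","top"):
    c=camera(n); pickle.dump(c,open(n+"1.pkl","wb")); P=cloud(c); m=masks(c)
    k,l,s,ce=cv2.connectedComponentsWithStats(m["green"].astype(np.uint8))
    for i in range(1,k):
        if s[i,4]>15: q=P[l==i]; print(n,ce[i].round(1),s[i,4],np.nanmean(q,0).round(1),np.nanpercentile(q[:,2],[50,99]).round(1))
    a,b=(380,180) if n=="scene" else (180,190)
    o.append(cv2.resize(c["image"][b:b+100,a:a+100],None,fx=4,fy=4,interpolation=2))
cv2.imwrite("pics/shut.png",np.hstack(o))
E
```

```text
7.9 [443.6 349.3  73.6] [-0.09  0.88 -1.03  1.84  0.91  0.98 -0.47] F [-3.7 -5.8 24.8] gap 0.2
9.49 [429.9 200.3 229.4] [ 0.17  0.41 -0.93  1.95  0.4   0.97 -1.47] F [-0.4  0.2 -0.5] gap -0.2
scene [428.2 232.3] 365 [517.3 351.1  74.3] [74.7 78.1]
```

View pics/shut.png

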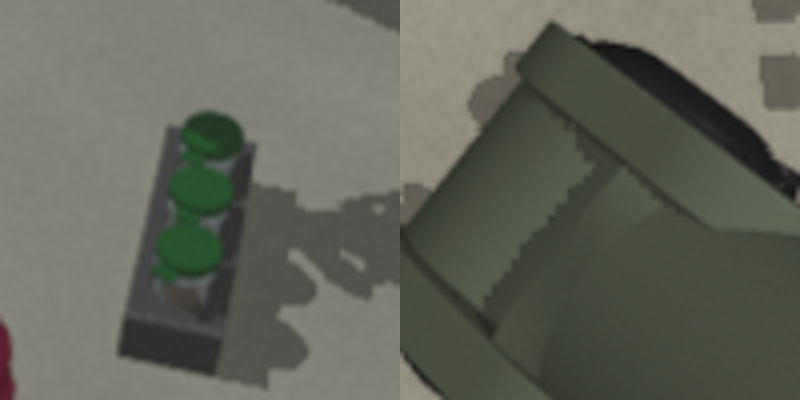

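The scene view shows the third cap now over its mouth at px (433,214), but it looks darker than the others. I'll check its tilt against the shut caps.

```bash
python3 - <<'E'
from h import *
import pickle
c=pickle.load(open("scene1.pkl","rb"));P=cloud(c);m=masks(c)["green"]
for nm,(u,v) in dict(a=(433,213),b=(430,226.5),c=(427,241.5)).items():
    vv,uu=np.mgrid[0:400,0:640]; k=m&(((uu-u)/6)**2+((vv-v)/4.5)**2<1); q=P[k]
    A=np.c_[q[:,:2]-q[:,:2].mean(0),np.ones(len(q))]; s=np.linalg.lstsq(A,q[:,2],rcond=None)[0]
    print(nm,len(q),q.mean(0).round(1),s.round(3),c["image"][k].mean(0).round())
E
```

```text
a 26 [451.5 353.6  74.9] [ 0.081 -0.093 74.851] [43. 75. 38.]
 ** On entry to DLASCL parameter number  4 had an illegal value
 ** On entry to DLASCL parameter number  4 had an illegal valueTraceback (most recent call last):
  File "<stdin>", line 6, in <module>
    x, resids, rank, s = _umath_linalg.lstsq(a, b, rcond,
                         ~~~~~~~~~~~~~~~~~~~^^^^^^^^^^^^^
                                             signature=signature)
                                             ^^^^^^^^^^^^^^^^^^^^
    raise LinAlgError("SVD did not converge in Linear Least Squares")
numpy.linalg.LinAlgError: SVD did not converge in Linear Least Squares
```

```bash
python3 - <<'E'
from h import *
import pickle
c=pickle.load(open("scene1.pkl","rb"));P=cloud(c);m=masks(c)["green"]&~np.isnan(P[...,0])
for nm,(u,v) in dict(a=(433,213),b=(430,226.5),c=(427,241.5)).items():
    vv,uu=np.mgrid[0:400,0:640]; k=m&(((uu-u)/6)**2+((vv-v)/4.5)**2<1); q=P[k]
    A=np.c_[q[:,:2]-q[:,:2].mean(0),np.ones(len(q))]; s=np.linalg.lstsq(A,q[:,2],rcond=None)[0]
    print(nm,len(q),q.mean(0).round(1),s.round(3),c["image"][k].mean(0).round())
for yaw in(-5.4,174.6):
    print(yaw,[None if q is None else np.round(q,2) for q in (inverse_kinematics([458.6,99,130],down(yaw)),inverse_kinematics([458.6,99,16],down(yaw)),inverse_kinematics([470,-260,130],down(yaw+14)))])
E
```

```text
a 26 [451.5 353.6  74.9] [ 0.081 -0.093 74.851] [43. 75. 38.]
b 75 [496.6 354.1  75.1] [5.4000e-02 7.0000e-03 7.5057e+01] [46. 84. 40.]
c 76 [552.1 350.5  75.1] [ 6.0000e-02 -4.0000e-03  7.5095e+01] [46. 83. 39.]
-5.4 [array([ 0.09,  0.48, -0.56,  2.07,  0.39,  0.69, -2.38]), array([-0.31,  0.66, -0.04,  2.14,  0.06,  0.35, -2.07]), array([ 0.87,  0.59, -0.65,  1.9 ,  0.48,  0.81, -1.46])]
174.6 [array([ 0.54,  0.76, -1.26,  2.05,  0.88,  1.02,  0.31]), array([ 0.41,  0.92, -1.05,  2.1 ,  1.13,  0.86,  0.13]), array([ 1.21,  0.87, -1.26,  1.88,  0.93,  1.14,  1.31])]
```

```bash
python3 - <<'E'
from h import *
movep([458.6,99,160],down(174.6)); open_gripper(); st()
o=[]
for n in("scene","top"):
    c=camera(n); P=cloud(c); m=masks(c)
    u,v=np.round(proj(c,[440,351,74])).astype(int); w=P[v-4:v+5,u-5:u+6].reshape(-1,3); w=w[~np.isnan(w[:,0])]
    A=np.c_[w[:,:2]-w[:,:2].mean(0),np.ones(len(w))]; s=np.linalg.lstsq(A,w[:,2],rcond=None)[0]; print(n,u,v,len(w),s.round(3))
    q=P[m["blue"]]; q=q[(q[:,2]>6)&(q[:,2]<14)]; print("plate",len(q),cv2.minAreaRect(q[:,:2].astype(np.float32)))
    im=c["image"]; o.append(cv2.resize(im[160:300,300:480] if n=="scene" else im[160:300,180:360],None,fx=2.2,fy=2.2,interpolation=2))
cv2.imwrite("pics/hover.png",np.hstack(o))
E
```

```text
12.04 [458.6  99.  160. ] [ 0.58  0.73 -1.3   2.03  0.82  1.06  0.35] F [-0.2 -0.4 -0.1] gap 85.1
scene 430 212 97 [ 0.681  0.234 67.351]
plate 686 ((596.3624877929688, 89.67625427246094), (88.35359954833984, 104.88163757324219), 84.93128204345703)
top 216 256 99 [-1.8000e-02 -1.6000e-02  7.2443e+01]
plate 145 ((618.3665771484375, 83.46890258789062), (87.74762725830078, 50.29787063598633), 82.38204956054688)
```

View pics/hover.png

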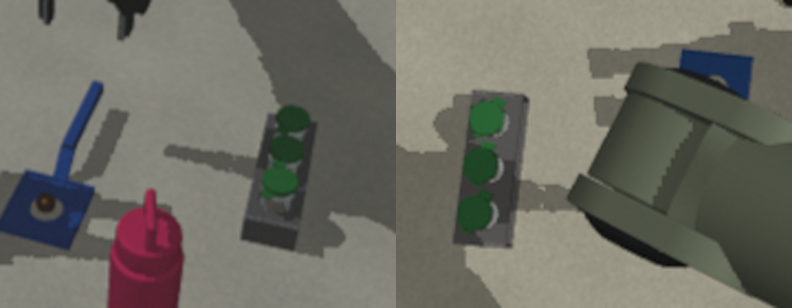

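The cap is flat (slope about 0.02 in the top view) and all three caps are shut. The open fingers are at crop px (45,10) and (125,30), straddling the handle end at (97,85). Descending and gripping.

```bash
python3 - <<'E'
from h import *
print(movel([458.6,99,16.5],max_speed=120,guard=12)); st()
clamp(); st(read_state()["gripper_force"])
print(movel([458.6,99,60],max_speed=40)); wait(0.3); st()
for n in("scene",):
    c=camera(n);P=cloud(c);m=masks(c)["blue"]; q=P[m]; q=q[~np.isnan(q[:,0])]
    p=q[q[:,0]>550]; A=np.c_[p[:,:2]-p[:,:2].mean(0),np.ones(len(p))]; print(np.linalg.lstsq(A,p[:,2],rcond=None)[0].round(3),cv2.minAreaRect(p[:,:2].astype(np.float32)))
cv2.imwrite("pics/lift.png",cv2.resize(c["image"][120:300,220:420],None,fx=3,fy=3,interpolation=2))
E
```

```text
False
13.49 [458.9  99.1  17. ] [ 0.42  0.92 -1.06  2.1   1.14  0.88  0.13] F [0.7 0.6 0.6] gap 85.3
14.13 [458.6  99.   16.5] [ 0.42  0.92 -1.06  2.1   1.14  0.88  0.13] F [-0.4 -0.6  2.1] gap 15.0 60.55646538734436
False
15.68 [458.5  99.   59.9] [ 0.46  0.86 -1.13  2.09  1.03  0.92  0.2 ] F [ 0.2 -0.7 -1. ] gap 14.8
[-1.0000e-03  1.0000e-02  5.0942e+01] ((599.822509765625, 89.01596069335938), (88.64828491210938, 98.36161041259766), 84.03209686279297)
```

View pics/lift.png

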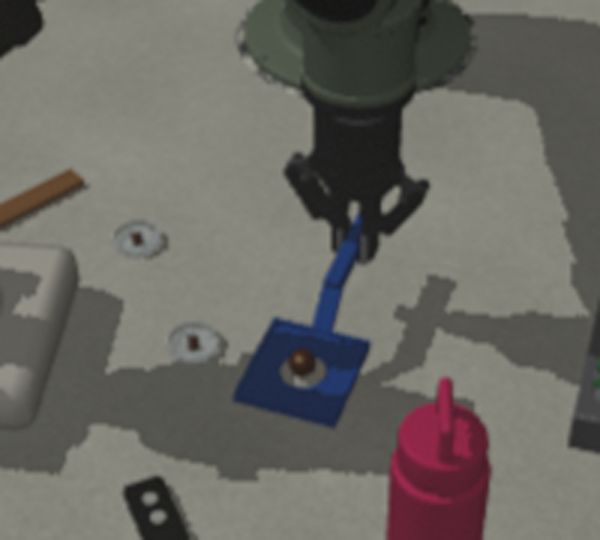

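The tray is lifted level, with the nut in its pocket at crop px (302,362). I'll carry it slowly to the microscope, passing well inside the eyepieces, and stop short to look.

```bash
cat >> h.py <<'E'
def nutlens(c):
    """nut centre in scene camera: ray through brown blob onto nut height; also cloud"""
    P=cloud(c); m=masks(c)["brown"]
    k,l,s,ce=cv2.connectedComponentsWithStats(m.astype(np.uint8)); 
    for i in range(1,k):
        q=np.nanmean(P[l==i],0)
        if 12<s[i,4]<150 and 90<q[2]<150: print("nut",ce[i].round(1),s[i,4],"cloud",q.round(1),"ray@120",world(c,*ce[i],120).round(1))
    L=P[(np.hypot(P[...,0]-607,P[...,1]+239)<45)&(P[...,2]>188)&(P[...,2]<212)]
    b=masks(c)["blue"]; q=P[b]; q=q[(q[:,2]>60)&(q[:,2]<125)&(~np.isnan(q[:,0]))]
    if len(q)>50:
        A=np.c_[q[:,:2]-q[:,:2].mean(0),np.ones(len(q))]; print("plate",np.linalg.lstsq(A,q[:,2],rcond=None)[0].round(3),[np.round(x,1) for x in cv2.minAreaRect(q[:,:2].astype(np.float32))])
E
python3 - <<'E'
from h import *
movel([458.6,99,120.5],max_speed=50)
movel([420,-60,120.5],down(188.7),max_speed=70); st()
movel([422,-230,120.5],max_speed=80); wait(.3); st()
c=camera("scene"); nutlens(c)
cv2.imwrite("pics/near.png",cv2.resize(c["image"][90:270,90:330],None,fx=3.2,fy=3.2,interpolation=2))
E
```

```text
19.57 [420.1 -59.8 120.5] [ 0.96  0.77 -1.33  2.16  0.94  1.01  0.81] F [-0.9  0.2 -1.6] gap 14.7
22.14 [ 422.  -230.   120.5] [ 1.27  0.85 -1.31  2.03  0.96  1.09  1.21] F [-0.1  0.2 -1.4] gap 15.1
nut [215.1 195.2] 42 cloud [ 567.4 -203.4  126.8] ray@120 [ 560.4 -207.8  120. ]
plate [-2.10000e-02  9.00000e-03  1.11621e+02] [array([ 554.4, -205.7]), array([116. ,  89.6]), np.float64(8.3)]
```

View pics/near.png

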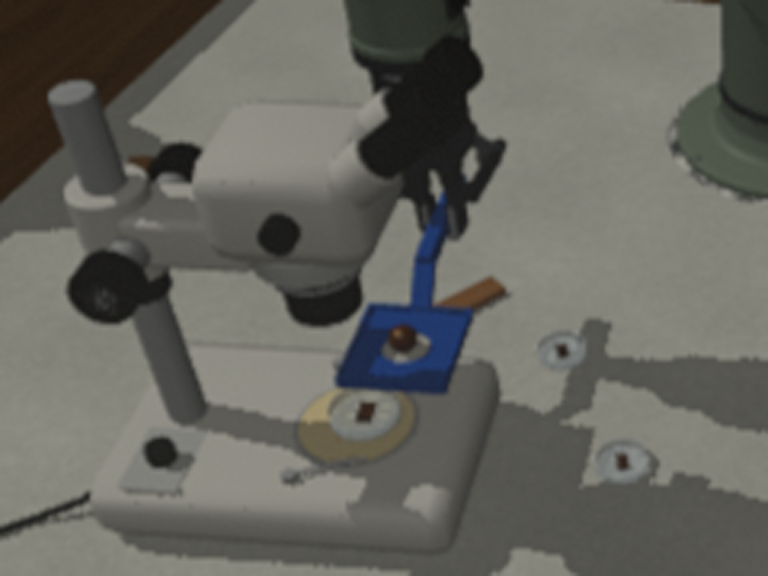

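The tray is beside the stage, level, with the nut in its pocket at crop px (403,339). The lens rim has its bottom at crop (324,326) and the stage glass centre is about (356,415). I'll cast rays for the axis from the same picture.

```bash
python3 - <<'E'
from h import *
import pickle
c=pickle.load(open("scene0.pkl","rb")); P=cloud(c); im=c["image"]
# lens: dark pixels in window
w=np.zeros((400,640),bool); w[172:196,176:208]=1
d=(im.max(2)<60)&w; k,l,s,ce=cv2.connectedComponentsWithStats(d.astype(np.uint8)); i=1+np.argmax(s[1:,4]); ys,xs=np.where(l==i)
print("lens px",xs.min(),xs.max(),ys.min(),ys.max(),s[i,4])
u=(xs.min()+xs.max())/2; b=np.median([ys[xs==x].max() for x in range(int(u)-2,int(u)+3)])+.5
p=world(c,u,b,185); T=np.array(c["cam_to_world"]); e=T[:2,3]-p[:2]; e/=np.linalg.norm(e); print("lens ray",p.round(1),(p[:2]-29*e).round(1))
# stage glass: yellowish ring
h=cv2.cvtColor(im,cv2.COLOR_BGR2HSV); w[:]=0; w[200:240,175:230]=1
y=(h[...,1]>65)&(abs(h[...,0].astype(int)-24)<9)&w; pts=np.argwhere(y)[:,::-1]
W=np.array([world(c,a,b,60)[:2] for a,b in pts]); print(len(W),"glass",cv2.minEnclosingCircle(W.astype(np.float32)),np.percentile(W,[2,98],axis=0).round(1).tolist())
E
```

```text
lens px 179 202 175 191 254
lens ray [ 629.5 -230.   185. ] [ 605.9 -246.8]
271 glass ((607.1011352539062, -238.13699340820312), 46.08972930908203) [[578.3, -281.7], [647.9, -194.8]]
```

```bash
python3 - <<'E'
from h import *
movel([445,-262,120.5],max_speed=50)
print(movel([468.3,-262,120.5],max_speed=30,guard=15)); wait(1); st()
c=camera("scene"); nutlens(c)
cv2.imwrite("pics/in.png",cv2.resize(c["image"][130:250,130:290],None,fx=4.8,fy=4.8,interpolation=2))
E
```

```text
False
25.06 [ 468.3 -262.   120.5] [ 1.22  0.9  -1.27  1.89  0.96  1.15  1.29] F [-0.7 -0.5 -2. ] gap 15.0
nut [196.1 204.9] 45 cloud [ 614.2 -234.9  126.4] ray@120 [ 607.7 -239.2  120. ]
plate [-2.00000e-02  8.00000e-03  1.11329e+02] [array([ 601.5, -238.5]), array([113.5,  89. ]), np.float64(8.9)]
```

View pics/in.png

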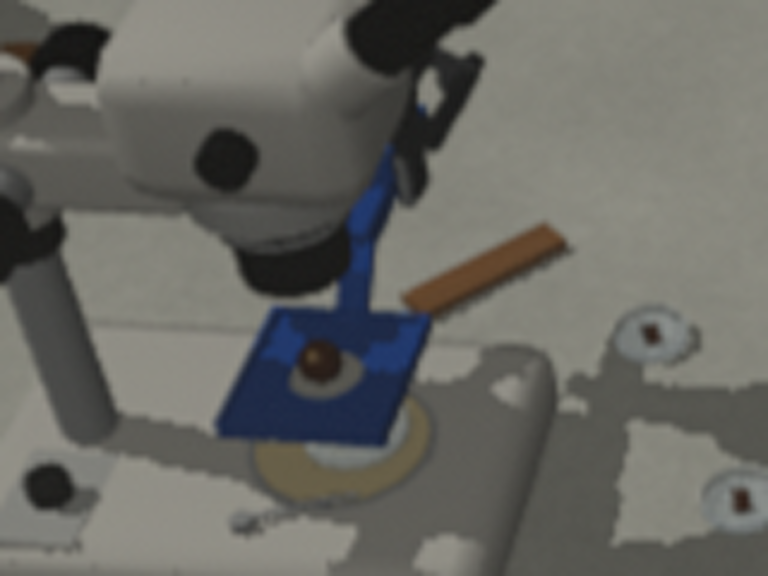

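The nut is at crop px (320,360), between the lens and the glass, and the tray is level and clear. One quick check: project the assumed axis at lens and glass heights and confirm the nut is still.

```bash
python3 - <<'E'
from h import *
c=camera("scene"); nutlens(c); st()
for p in([607,-239,185],[607,-239,200],[607,-239,120],[607,-239,60]): print(p,proj(c,p).round(1))
a=np.radians(np.arange(0,360,5)); L=np.array([proj(c,[607+29*np.cos(t),-239+29*np.sin(t),185]) for t in a]); print("pred lens bbox",L.min(0).round(1),L.max(0).round(1))
G=np.array([proj(c,[607+47.5*np.cos(t),-239+47.5*np.sin(t),60]) for t in a]); print("pred glass bbox",G.min(0).round(1),G.max(0).round(1))
E
```

```text
nut [196.1 204.9] 45 cloud [ 613.6 -235.1  126.1] ray@120 [ 607.7 -239.3  120. ]
plate [-2.10000e-02  1.20000e-02  1.11338e+02] [array([ 600.2, -238.2]), array([114.7,  89.5]), np.float64(9.1)]
25.16 [ 468.3 -262.   120.5] [ 1.22  0.9  -1.27  1.89  0.96  1.15  1.29] F [-0.1  0.3 -1.5] gap 14.8
[607, -239, 185] [191.3 185.3]
[607, -239, 200] [190.1 180.5]
[607, -239, 120] [196.3 204.8]
[607, -239, 60] [200.7 221.5]
pred lens bbox [179.3 178. ] [203.2 192.8]
pred glass bbox [182.4 209.5] [218.7 234.3]
```

The predicted lens and glass outlines match the image to within about 1 px. The nut is within about 1 mm of the viewpoint and still.

```bash
python3 -c "
from workcell import *
print(finish_job())"
```

```text
the job is handed in; nothing more can be done
None
```

The job is handed in after about 25 s of robot time: vial_a's cap is pressed shut, and the arm is holding the tray level under the lens, with the nut in its pocket within about 1 mm of the viewpoint by the scene camera.

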